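# Gauge a steel pin in a taper slot

### The arm

A 6-joint arm with a two-finger parallel gripper is mounted at the origin on the work surface; the furniture and walls round the work are solid. World frame = base frame: x ahead of the robot, y to its left, z up, the work surface at z = 0. Lengths are in m, angles in degrees, forces in N, time in s.
With the tool pointing down it reaches from about 0.15 to 0.775 m from the base axis. Payload 6.1 kg.
Tool frame: the origin (TCP) lies midway between the tips of the shut fingers; the grasp point (between the pads) lies 19 mm behind it (grip_point_offset is the distance from the TCP to the grasp point, in m); z points along the fingers, x is the direction in which the jaws open and shut, and the axes are right-handed (so a half turn about z gives the same grasp; the last joint's range is limited). The gripper opens to 85 mm and grips with 20 to 120 N. Pads are 22 mm wide; open, the fingers measure 114 mm over their backs; the gripper's body (76 mm by 85 mm) begins 54 mm behind the grasp point. The pads swing forward as they close: fully open they stand 13 mm farther back than shut.
Start: joints at [-70.818, 7.208, -2.269, 80.523, 0, 90], TCP at [0.172, -0.496, 0.231] pointing down, gripper open.
Joint ranges: [-155.77, 155.77], [-54.66, 111.73], [-72.52, 77.12], [-102.08, 115.82], [-83.92, 84.16], [-180, 180]. Speed limits (degrees/s): [136.94, 136.94, 172.46, 180, 180, 180].

### API

Orientations are given as a 3x3 rotation matrix whose columns are the frame's x, y, z axes.
In Python, from rig import * gives the robot as it stands. The module is installed in compiled form; this text tells all that it offers. Calls block until the motion is done:
- move_to(position, orientation): joint-space move of the TCP to a pose.
- move_linear(position, frame=None, velocity=0.15, until_force=None): straight line of the TCP; frame=None keeps the orientation; velocity is the mean speed in m/s. With until_force (N) it stops when the force on the tool has changed by that much, and returns True; else False.
- move_joints(angles): joint-space move.
- ungrasp() and close_gripper(effort=None): open the fingers fully, or close them until they stop; effort is the grip in N (None keeps the last).
- dwell(seconds).
- inverse_kinematics(position, orientation): joint angles nearest the present ones, or None.
- get_state(): the state.
- camera(name): name is "side" or "top"; returns the picture (420x560x3 uint8, red, green, blue); there is no depth.
- calibration(name): a dict with "fx", "fy", "cx", "cy" (pixels), "position" and "orientation" of the camera in the world. Camera axes: x right, y down, z forward; pixel columns grow to the right and rows downward; lengths in m; the calibration is good to about 2 mm. A picture is of the moment at which its call begins. calibration takes no time and is no camera call.
A pose or a line that the arm cannot do raises PlanningError and nothing moves.
- finish_job(): hands the job in, once; it reports no verdict.
The state is a dict: "t": time; "joint_pos": joint angles; "qvel": joint speeds; "joint_torque": joint torques, N m; "eef_pos": TCP position; "eef_rot": TCP orientation; "force": force on the tool from outside, world axes, zero at the start; "torque": the same for the moment, N m; "opening": opening from 0.0 (shut) to 1.0 (fully open).
Only numpy, scipy, OpenCV 4.12 (cv2) and the standard library are available. Lean on these libraries where they do the work, as an engineer would, in place of code of your own. Each camera call takes 0.05 s, during which the arm holds its last target.

### The job

Take the steel pin from its rest, set it upright into the wide end of the taper gauge with its foot down between the jaws, and slide it along the slot so that it pushes the rider ahead until the pin wedges snugly between both jaws; feel for the stop and press the pin home lightly, with about 6 N, never harder. Then draw the pin back without moving the rider, which must stay showing where the pin stopped, and stand the pin upright in its rest again. Only the pin may push the rider; leave the beaker, the glass dish and the bearing alone.

Things in the scene. Friction and masses are not known exactly. Their poses are not given: they have to be found in the camera images.
- pin: The steel pin: upright cylinder 12 to 13 mm in diameter (which the gauge is to show), 36 mm tall, greyish with a dull red lower half and a narrow waist groove, 20 to 45 g. Origin at the centre of its foot, z up its axis. It starts standing in the pin rest; grasp it by its upper half.
- pin_mid (a point): Centre of the pin, on its axis 18 mm above its foot.
- rest_floor (a point): Centre of the pocket floor of the pin rest, 4 mm above the bench. The rest is a fixed low aluminium disc, 52 mm in diameter and 9 mm tall, with a round pocket 24 mm in diameter and 5 mm deep in which the pin stands.
- gauge: Taper gauge, fixed on the bench: steel plate 170 x 98 x 3 mm with two low steel jaws on it (top 10 mm above the bench) and a slot between them, open on top and at the wide end. Origin at bench level under the slot; x along the slot from wide to narrow end, z up; plate x -95 to 75, y -42 to 56 mm. A pin touching the straight jaw has its axis about on y = 0. It wedges at x = -10 to 35 mm.
- mouth (a point): Free place in the wide end of the slot to let the pin down: on the plate's top (3 mm above the bench) at gauge x = -70, y = +6 mm. The slot is over 24 mm wide here and ahead of the rider it is empty.
- straight_jaw: Fixed jaw of the gauge, on the -y side of the slot: a bar 10 mm wide, 7 mm thick, its working face straight along gauge x at about gauge y = -6 mm, from x = -80 to +50 mm. Its origin and axes are those of the gauge. Sliding takes 1 to 3 N; once the pin wedges, the push rises softly, about 1 N per mm of hand travel: 6 N is home, 12 N overruns the true reading.
- taper_jaw: Other jaw, +y side, rigidly clamped at a setting that varies by several mm: bar 125 x 18 x 7 mm with two clamp screws. Its own x runs along it from wide to narrow end; its working face, on its -y side, closes on the straight jaw by 1 in 5 (11.3 deg). Origin at bench level at its narrow end, some mm behind the face; 1 mm of error here shifts the stop by 5 mm: feel for it.
- rider (a joint): Travel of the rider to the narrow end, m, 0 to 0.095; at 0 its tip is at gauge x = -45 mm; starts at 0 to 0.018. Dark steel slide that stays where left, about 1.5 N friction. Its block (18 x 11 mm) lies beyond the straight jaw (gauge y -18 to -30 mm); a bridge over that jaw carries a blade in the slot; all below 13 mm over the bench. A pointer runs along scale ticks.
- rider_tip (a point): Middle of the rider blade's front face (the face towards the wide end, which the pin pushes), 6.5 mm above the bench, at gauge y = 0; the blade is 4 mm thick along the slot and spans gauge y -7 to +1.5 mm, z 4 to 12 mm.
- pin_place (a point): Point one pin radius in front of the rider's tip, moving with the rider: where the axis of a pin that touches the rider stands.
- beaker: Glass beaker, 77 mm wide, 98 mm tall, a bystander. Origin at the centre of its underside.
- glass_dish: Glass dish, 77 mm wide, 36 mm tall, a bystander. Origin at the centre of its underside.
- bearing: Ball bearing, 68 mm wide, 16 mm tall, lying flat, a bystander. Origin at the centre of its underside.
Not all that is in view belongs to the job. What is shaped like the taper_jaw but purple or turquoise is not meant.

How it is judged:
By the outcome, as a careful person would: the job done as asked, in the order asked, and still so for the second after the job is handed in, with the robot touching nothing.
It also fails if it takes over 72 s, if anything falls off the work surface, if the arm or the gripper's body presses on something with over 40 N, if the wrist force passes 120 N, or if a joint passes its speed limit or range.

## Working session

There is one attempt and no reset: what is moved stays moved. The work goes in short steps, each a Python script; the robot and the scene stay as the last script left them, time stands still between calls to the robot, and variables do not carry over. Pictures are saved under pics/ and viewed, and the job is handed in when it is done.

```bash
mkdir -p pics
python3 - <<'E'
from rig import *
import cv2
for n in ("side","top"):
    im=camera(n); cv2.imwrite(f"pics/{n}0.png",im[:,:,::-1]); c=calibration(n); print(n,c)
s=get_state(); print(s)
E
```

```text
side {'fx': 532.4859949075833, 'fy': 532.4859949075833, 'cx': 281.1781422383721, 'cy': 201.12133493769085, 'position': array([ 0.52437866, -1.22186266,  0.46617962]), 'orientation': array([[ 0.99939485, -0.01884512, -0.02923699],
       [ 0.02156933, -0.32367363,  0.94592291],
       [-0.02728927, -0.9459811 , -0.32307128]])}
top {'fx': 431.12808352045937, 'fy': 431.12808352045937, 'cx': 272.5263360549596, 'cy': 208.88584984976794, 'position': array([ 0.26979534, -0.05322338,  0.91159543]), 'orientation': array([[-6.14207367e-02, -9.74716280e-01,  2.14838700e-01],
       [-9.98111844e-01,  5.98753944e-02, -1.36997803e-02],
       [ 4.89846998e-04, -2.15274502e-01, -9.76553454e-01]])}
{'t': 0.1, 'joint_pos': array([-7.08152382e+01,  7.23932669e+00, -2.31963577e+00,  8.05239713e+01,
        2.42802499e-03,  8.99999067e+01]), 'qvel': array([-0.06327595,  0.04468137,  0.01265862,  0.02183114,  0.01457358,
        0.05104745]), 'joint_torque': array([ 5.52779475e-04, -4.36905563e+01,  3.53604877e+01,  1.36898507e-02,
        2.25609210e-05,  1.21177937e-06]), 'eef_pos': array([ 0.17241647, -0.49549886,  0.23060034]), 'eef_rot': array([[ 3.28616667e-01, -9.44463285e-01, -4.35636651e-04],
       [-9.44462276e-01, -3.28616953e-01,  1.38100642e-03],
       [-1.44746745e-03, -4.23793435e-05, -9.99998952e-01]]), 'force': array([-0.01256978, -1.02708504, -0.18034516]), 'torque': array([-0.03778716, -0.00260889,  0.0093364 ]), 'opening': 1.0022745506069042}
```

View pics/side0.png

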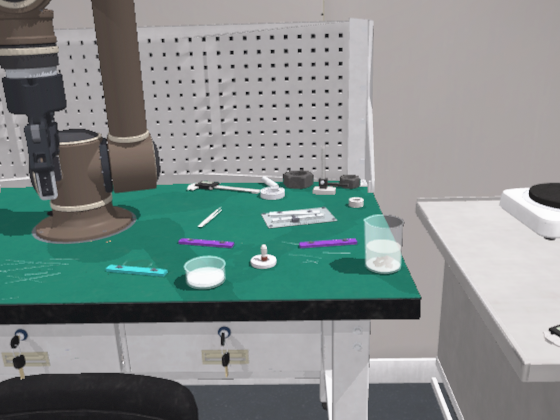

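View pics/top0.png

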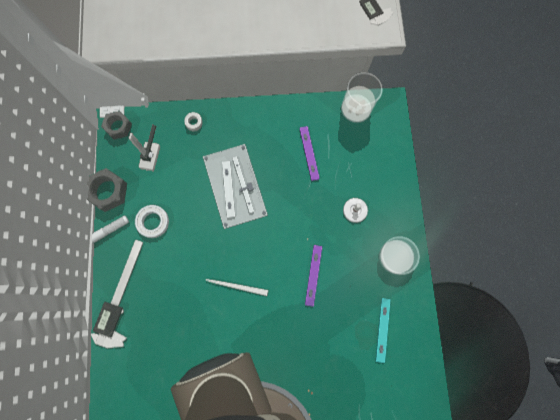

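The top view shows the gauge at about (236,187), the pin in its rest at (355,210), the dish at (399,257), the beaker at (358,103) and the bearing at (151,221). The purple bars at (310,153) and (314,275) and the turquoise bar at (383,330) are decoys. In the side view the gauge is at (298,217) and the pin at (264,255). Next I'll take close crops.

Run:
```python
import cv2
t=cv2.imread("pics/top0.png"); s=cv2.imread("pics/side0.png")
cv2.imwrite("pics/topg.png",cv2.resize(t[138:234,196:276],None,fx=6,fy=6,interpolation=cv2.INTER_CUBIC))
a=cv2.resize(s[205:230,255:345],None,fx=8,fy=8,interpolation=cv2.INTER_CUBIC)
cv2.imwrite("pics/sideg.png",a)
b=cv2.resize(s[235:275,240:290],None,fx=8,fy=8,interpolation=cv2.INTER_CUBIC)
c=cv2.resize(t[190:230,330:380],None,fx=8,fy=8,interpolation=cv2.INTER_CUBIC)
import numpy as np
cv2.imwrite("pics/pinz.png",np.hstack([b,c]))
```

```text
(no output)
```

View pics/topg.png

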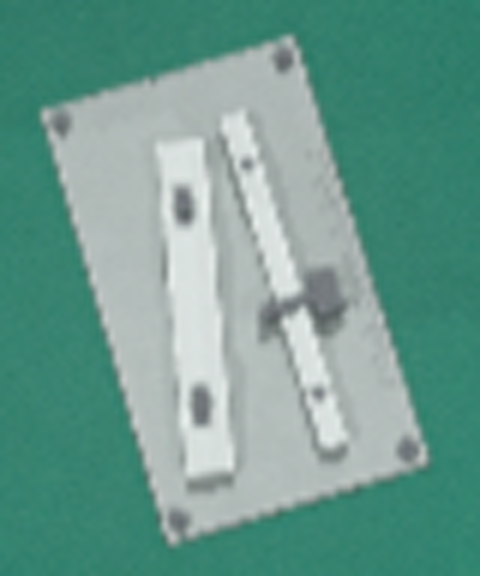

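View pics/sideg.png

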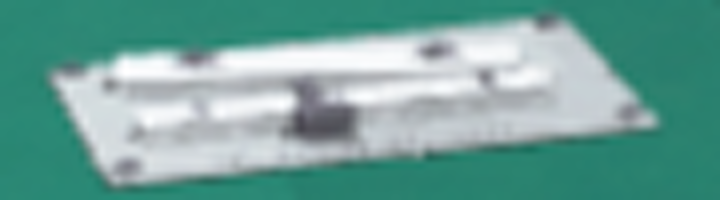

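View pics/pinz.png

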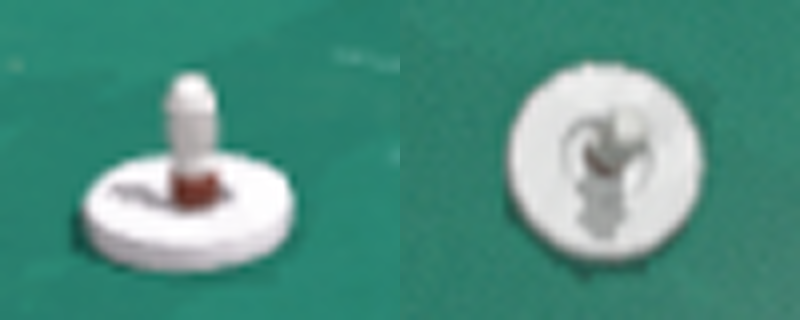

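Candidates:
- **Pin:** the only red-footed cylinder, standing in the disc at top (355,210). The white rod at (237,287), the tube at (110,230) and the small ring at (193,121) are not it.
- **Gauge jaw:** the white bar with two screws at top (229,190), on the grey plate. The purple and turquoise bars are decoys.

The crops confirm both. The jaws close towards the top of the picture (far end) and the mouth faces the robot. Next I'll measure positions.

```bash
cat > h.py <<'E'
import numpy as np, cv2
from rig import *
def ray(name,uv):
    c=calibration(name); R=c["orientation"]; uv=np.atleast_2d(uv).astype(float)
    d=np.c_[(uv[:,0]-c["cx"])/c["fx"],(uv[:,1]-c["cy"])/c["fy"],np.ones(len(uv))]@R.T
    return c["position"],d
def onz(name,uv,z):
    o,d=ray(name,uv); return o+d*((z-o[2])/d[:,2])[:,None]
def proj(name,P):
    c=calibration(name); q=(np.atleast_2d(P)-c["position"])@c["orientation"]
    return np.c_[q[:,0]/q[:,2]*c["fx"]+c["cx"],q[:,1]/q[:,2]*c["fy"]+c["cy"]]
E
python3 - <<'E'
from h import *
t=cv2.imread("pics/top0.png"); s=cv2.imread("pics/side0.png")
def mask(im):
    h=cv2.cvtColor(im,cv2.COLOR_BGR2HSV); return ((h[...,1]<90)).astype(np.uint8)
def comp(im,uv):
    m=mask(im); n,l=cv2.connectedComponents(m); 
    c,_=cv2.findContours((l==l[uv[1],uv[0]]).astype(np.uint8),cv2.RETR_EXTERNAL,cv2.CHAIN_APPROX_NONE); 
    return max(c,key=cv2.contourArea)[:,0]
for name,im,g,r in (("top",t,(245,205),(345,210)),("side",s,(325,217),(255,261))):
    c=comp(im,g); P=onz(name,c,.003)[:,:2]*1000
    rr=cv2.minAreaRect(P.astype(np.float32)); print(name,len(c),"rect",rr); 
    ap=cv2.approxPolyDP(c.reshape(-1,1,2),4,True)[:,0]; print(ap.tolist(), (onz(name,ap,.003)[:,:2]*1000).round(1).tolist())
    c=comp(im,r); x,y,w,h=cv2.boundingRect(c); print("rest bbox",x,y,w,h,len(c)); P=onz(name,c,.009)[:,:2]*1000
    print(cv2.minEnclosingCircle(P.astype(np.float32)), cv2.fitEllipse(P.astype(np.float32)))
h=cv2.cvtColor(s,cv2.COLOR_BGR2HSV)
print(calibration("side")["position"])
E
```

```text
top 227 rect ((528.2030029296875, 14.323486328125), (172.1453857421875, 99.87690734863281), 13.964953422546387)
[[244, 144], [203, 156], [224, 228], [267, 215]] [[621.6, -11.5], [599.0, 80.6], [434.3, 40.1], [457.0, -53.3]]
rest bbox 343 197 25 26 71
((455.94097900390625, -242.16673278808594), 28.01970672607422) ((455.58074951171875, -242.28431701660156), (52.41874313354492, 54.14022445678711), 76.44889831542969)
side 158 rect ((525.641845703125, 14.535232543945312), (172.40867614746094, 112.37287902832031), 13.452909469604492)
[[336, 220], [325, 207], [261, 214], [269, 228]] [[618.4, -14.8], [597.2, 80.6], [433.6, 36.8], [458.0, -59.4]]
rest bbox 250 244 27 25 78
((455.9028625488281, -225.56411743164062), 59.30685043334961) ((453.86572265625, -237.7490997314453), (48.58146286010742, 113.84258270263672), 2.8950366973876953)
[ 0.52437866 -1.22186266  0.46617962]
```

Run:
```python
from h import *
o1,d1=ray("top",[[358.5,205.3]]); o2,d2=ray("side",[[263.8,246.5]])
d1=d1[0];d2=d2[0]
A=np.c_[d1,-d2]; k=np.linalg.lstsq(A,o2-o1,rcond=None)[0]
print("pin top tri",o1+k[0]*d1,o2+k[1]*d2)
print(onz("top",[[358.4,205.3]],.038), onz("top",[[355.3,210]],.0085))
print("side pin at foot edge y plane", onz("side",[[264.1,260.8]],.007))
print("side rest disc centre",onz("side",[[263.6,259.6]],.009))
a=np.deg2rad(14); R=np.array([[np.cos(a),-np.sin(a)],[np.sin(a),np.cos(a)]])
org=np.array([527.5,14.4])+R@[10,-7]; print("origin",org)
t=cv2.imread("pics/top0.png")
# features -> gauge coords
def G(uv,z): return ((onz("top",uv,z)[:,:2]*1000-org)@R).round(1)
crop=lambda p:[[196+(x-2.5)/6,138+(y-2.5)/6] for x,y in p]
print("straight jaw corners",G(crop([(222,117),(245,109),(346,443),(320,455)]),.010).tolist())
print("taper corners",G(crop([(157,143),(204,138),(237,470),(186,480)]),.010).tolist())
print("rider blade/front",G(crop([(265,328),(262,310),(280,322)]),.010).tolist())
```

```text
pin top tri [ 0.45872756 -0.24443262  0.03761423] [ 0.45680437 -0.24472047  0.03726146]
[[ 0.45865691 -0.24414069  0.038     ]] [[ 0.45515099 -0.24287567  0.0085    ]]
side pin at foot edge y plane [[ 0.45639224 -0.24718552  0.007     ]]
side rest disc centre [[ 0.4553842  -0.24575581  0.009     ]]
origin [538.89641053  10.02714887]
straight jaw corners [[50.7, -7.9], [51.1, -16.8], [-79.9, -15.5], [-81.3, -5.4]]
taper corners [[48.3, 17.6], [44.9, 0.7], [-77.6, 24.3], [-75.6, 42.6]]
rider blade/front [[-30.6, -0.1], [-23.9, -1.0], [-30.1, -5.9]]
```

The pin axis is at about (0.457,-0.2445). The gauge origin is at about (0.539,0.010), yaw about 14°, and the rider tip is at gauge x of about -31. Now I'll grasp the pin.

```bash
cat >> h.py <<'E'
def frame(deg,flip=False):
    a=np.deg2rad(deg); s=-1 if flip else 1
    x=np.array([np.cos(a),np.sin(a),0])*s; z=np.array([0,0,-1.]); return np.c_[x,np.cross(z,x),z]
def F():
    r=[]
    for _ in range(6): r.append(get_state()["force"]); dwell(.02)
    return np.mean(r,0)
def show(tag=""):
    s=get_state(); print(tag,"t%.2f"%s["t"],"tcp",(s["eef_pos"]*1000).round(2),"F",s["force"].round(2),"op %.3f"%s["opening"])
E
python3 - <<'E'
from h import *
for f in (False,True):
    print(f,[ (inverse_kinematics(p,frame(14,f)) ) for p in ([.457,-.2445,.10],[.47,0,.05])])
f=False
q=inverse_kinematics([.457,-.2445,.10],frame(14,False)); q2=inverse_kinematics([.457,-.2445,.10],frame(14,True))
if abs(q[5])>abs(q2[5]): f=True
print("flip",f)
move_to([.457,-.2445,.10],frame(14,f)); show()
move_linear([.457,-.2445,.015],velocity=.08,until_force=5); show()
print(F())
cv2.imwrite("pics/side1.png",cv2.resize(camera("side")[200:300,200:330,::-1],None,fx=5,fy=5))
E
```

```text
False [array([-28.14726858,   8.3851781 , -17.52081127,  64.09401064,
         0.        ,  47.85273142]), array([  0.        ,   5.18886601, -27.81329851,  56.99783548,
         0.        ,  76.        ])]
True [array([ -28.14726858,    8.3851781 ,  -17.52081127,   64.09401064,
          0.        , -132.14726858]), array([   0.        ,    5.18886601,  -27.81329851,   56.99783548,
          0.        , -104.        ])]
flip False
 t1.59 tcp [ 456.94 -245.34  100.48] F [-0.82  1.1   1.05] op 0.997
 t2.80 tcp [ 457.42 -244.7    15.54] F [-0.88 -0.2  -0.06] op 0.999
[-0.06374573  0.30624347  0.10900031]
```

View pics/side1.png

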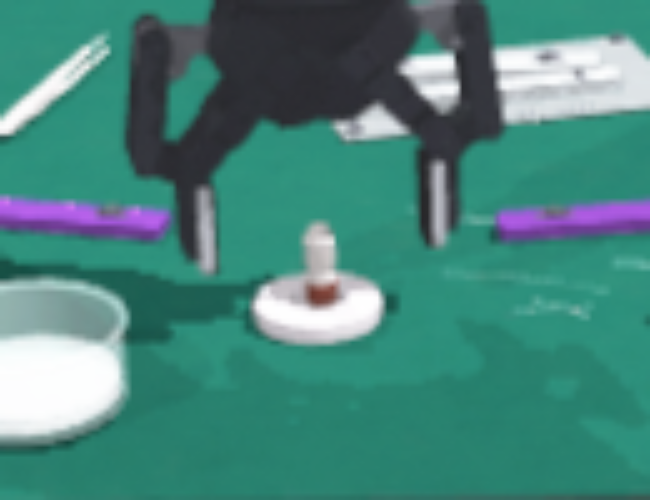

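The fingers straddle the pin: the pads are at crop x 205 and 435, and the pin is at 320. They clear the dish, so I'll close.

Run:
```python
from h import *
close_gripper(40); show(); print(F())
p=get_state()["eef_pos"]
move_linear([p[0],p[1],.10],velocity=.1); show(); print(F())
cv2.imwrite("pics/side2.png",cv2.resize(camera("side")[170:290,200:330,::-1],None,fx=5,fy=5))
```

```text
t3.62 tcp [ 456.99 -244.49   15.1 ] F [-0.33 -0.7   2.03] op 0.124
[-0.55999616  0.01829529  1.5137739 ]
 t4.72 tcp [ 456.59 -244.28   99.29] F [-0.16  0.1   0.13] op 0.129
[-0.35171758  0.03224482 -0.40485845]
```

View pics/side2.png

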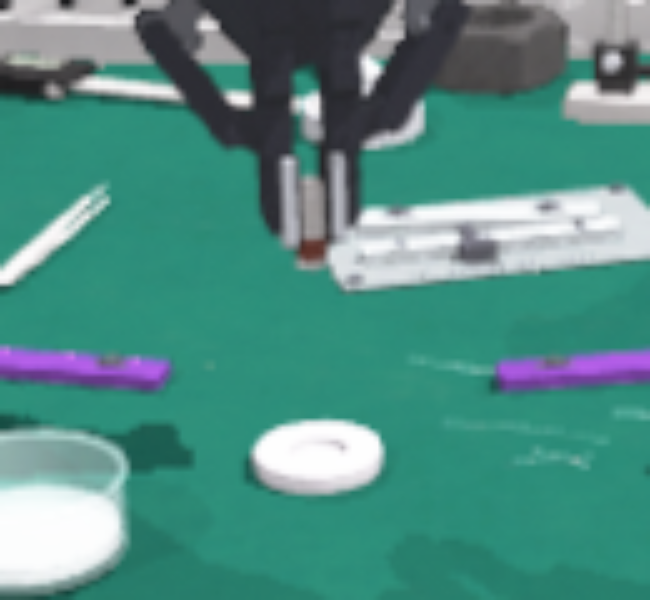

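The pin is held upright with its red foot showing, and the empty rest is clear. Now over to the mouth and lower.

```bash
cat >> h.py <<'E'
YAW=13.8
ORG=np.array([.5389,.0100])
def W(x,y,z):
    a=np.deg2rad(YAW); R=np.array([[np.cos(a),-np.sin(a)],[np.sin(a),np.cos(a)]])
    return np.r_[ORG+R@np.array([x,y])/1000,z/1000]
def gx():
    s=get_state(); a=np.deg2rad(YAW); R=np.array([[np.cos(a),-np.sin(a)],[np.sin(a),np.cos(a)]])
    f=s["force"]; return (s["eef_pos"][:2]-ORG)*1000@R, s["eef_pos"][2]*1000, np.r_[f[:2]@R,f[2]]
E
python3 - <<'E'
from h import *
move_to(W(-70,7,100),frame(YAW)); show()
move_linear(W(-70,7,20),velocity=.1); show(); dwell(.1); f0=F(); print("f0",f0)
print(move_linear(W(-70,7,13),velocity=.015,until_force=2.5)); show(); dwell(.1); print(F()-f0, gx())
cv2.imwrite("pics/side3.png",cv2.resize(camera("side")[190:240,250:350,::-1],None,fx=7,fy=7))
cv2.imwrite("pics/top3.png",cv2.resize(camera("top")[130:240,190:290,::-1],None,fx=5,fy=5))
E
```

```text
t5.83 tcp [ 4.6941e+02 -4.6000e-01  9.9980e+01] F [ 0.24 -0.26  0.63] op 0.127
 t6.78 tcp [ 4.6972e+02 -5.0000e-02  2.0510e+01] F [ 0.45  0.54 -0.41] op 0.126
f0 [-0.18891289  0.0516479  -0.5095788 ]
True
 t7.41 tcp [4.6928e+02 1.2000e-01 1.4060e+01] F [ 0.02 -0.68  4.51] op 0.124
[0.10724136 0.33209369 5.99972773] (array([-69.94002789,   7.01220376]), np.float64(14.058961069880581), array([-0.0468365 ,  1.21846588,  5.37815306]))
```

View pics/side3.png

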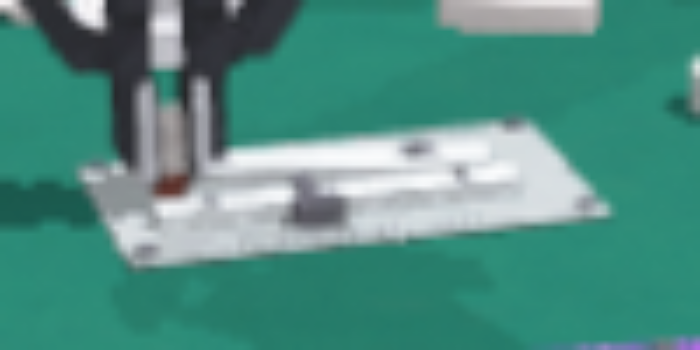

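View pics/top3.png

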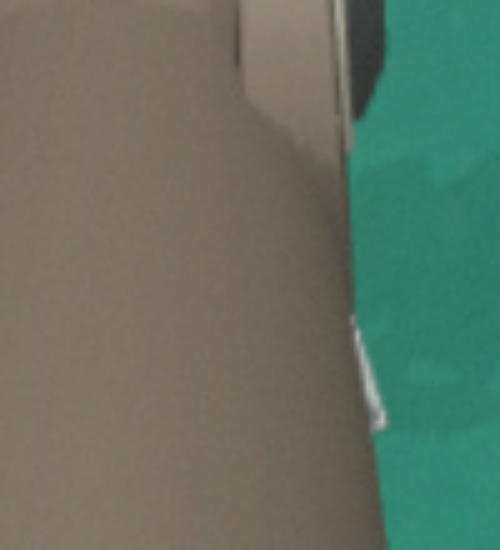

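The foot met the plate at TCP z = 14.06 mm, as expected, with the pin behind the straight jaw in the slot. The top view is blocked by the arm. I'll lift slightly and then feel for the straight jaw.

Run:
```python
from h import *
move_linear(W(-70,7,14.7),velocity=.02); dwell(.15); f0=F(); print("f0",f0, gx())
np.save("f0.npy",f0)
a=np.deg2rad(YAW); R=np.array([[np.cos(a),-np.sin(a)],[np.sin(a),np.cos(a)]])
print(move_linear(W(-70,3,14.7),velocity=.02,until_force=3)); 
for y in np.arange(3,-4,-.5):
    move_linear(W(-70,y,14.7),velocity=.02)
    f=F()-f0; g=f[:2]@R; print(round(float(y),2),gx()[0].round(2),"fg",g.round(2),f[2].round(2), "t%.2f"%get_state()["t"])
    if abs(g[1])>1.3: break
```

```text
f0 [-0.20022795 -0.14192499 -0.42726054] (array([-70.19116729,   7.05013205]), np.float64(14.453476971482687), array([-0.15813516, -0.81585248, -0.44379637]))
False
3.0 [-70.     3.03] fg [0.31 0.22] 0.14 t8.91
2.5 [-70.     2.47] fg [ 0.57 -0.1 ] -0.33 t9.26
2.0 [-70.01   1.98] fg [ 0.37 -0.1 ] 0.24 t9.61
1.5 [-70.01   1.49] fg [0.3  0.04] 0.22 t9.96
1.0 [-69.97   0.98] fg [0.23 0.07] 0.3 t10.31
0.5 [-69.98   0.48] fg [ 0.4  -0.06] 0.09 t10.66
0.0 [-69.99   0.  ] fg [ 0.08 -0.1 ] 0.4 t11.01
-0.5 [-69.99  -0.53] fg [0.13 0.16] -0.05 t11.36
-1.0 [-70.01  -1.  ] fg [0.65 0.08] -0.32 t11.71
-1.5 [-70.01  -1.37] fg [0.42 1.2 ] 0.44 t12.06
-2.0 [-70.03  -1.62] fg [0.41 4.06] 0.79 t12.41
```

Contact with the straight jaw is at TCP y of about -1.3 mm. Now I'll slide in small steps, keeping a light lateral touch and watching the push.

```bash
cat > slide.py <<'E'
from h import *
import sys
def slide(x,y,xend,step,stop,nmax=60):
    f0=np.load("f0.npy"); a=np.deg2rad(YAW); R=np.array([[np.cos(a),-np.sin(a)],[np.sin(a),np.cos(a)]])
    while x<xend-1e-6:
        x=min(x+step,xend); move_linear(W(x,y,14.7),velocity=.02)
        f=F()-f0; g=f[:2]@R; p,z,_=gx()
        print("cmd %.2f %.2f"%(x,y),p.round(2),round(float(z),2),"fx %.2f fy %.2f fz %.2f"%(*g,f[2]),"t%.1f"%get_state()["t"])
        if g[0]<-stop: break
        y+=np.clip(.12*(g[1]-1.2),-.35,.35)
    return x,y
E
python3 - <<'E'
from slide import *
print(slide(-70,-1.5,-34,3,3.2))
E
```

```text
cmd -67.00 -1.50 [-67.12  -1.52] 14.52 fx -1.03 fy 2.42 fz -0.63 t12.8
cmd -64.00 -1.35 [-63.7   -1.45] 14.71 fx 0.01 fy 2.30 fz -0.89 t13.2
cmd -61.00 -1.22 [-60.54  -1.35] 14.86 fx 0.47 fy 1.52 fz -0.44 t13.6
cmd -58.00 -1.18 [-57.73  -1.3 ] 14.81 fx 1.16 fy 0.48 fz -0.06 t14.0
cmd -55.00 -1.27 [-54.86  -1.27] 14.72 fx 0.67 fy 1.01 fz -0.16 t14.4
cmd -52.00 -1.29 [-51.83  -1.3 ] 14.74 fx 0.89 fy 1.29 fz -0.38 t14.8
cmd -49.00 -1.28 [-48.87  -1.28] 14.7 fx 0.49 fy 1.09 fz -0.18 t15.2
cmd -46.00 -1.29 [-45.85  -1.28] 14.72 fx 0.32 fy 0.69 fz -0.50 t15.6
cmd -43.00 -1.36 [-42.83  -1.32] 14.72 fx 0.22 fy 1.69 fz -0.02 t16.0
cmd -40.00 -1.30 [-39.8   -1.31] 14.72 fx 0.73 fy 1.15 fz -0.22 t16.4
cmd -37.00 -1.30 [-36.79  -1.27] 14.75 fx 0.63 fy 0.78 fz -0.17 t16.8
cmd -34.00 -1.35 [-34.09  -1.3 ] 14.63 fx -0.23 fy 1.55 fz 0.05 t17.2
(-34, np.float64(-1.3093813823992422))
```

Run:
```python
from slide import *
print(slide(-34,-1.31,-12,2.5,3.2))
```

```text
cmd -31.50 -1.31 [-31.55  -1.28] 14.6 fx -1.18 fy 1.34 fz -0.17 t17.6
cmd -29.00 -1.29 [-28.84  -1.27] 14.66 fx -0.99 fy 1.30 fz -1.12 t18.0
cmd -26.50 -1.28 [-26.27  -1.29] 14.75 fx -0.93 fy 1.29 fz -0.86 t18.3
cmd -24.00 -1.27 [-23.76  -1.29] 14.74 fx -0.64 fy 1.15 fz -0.37 t18.7
cmd -21.50 -1.28 [-21.28  -1.29] 14.75 fx -1.29 fy 1.27 fz -0.30 t19.1
cmd -19.00 -1.27 [-18.8   -1.27] 14.74 fx -0.64 fy 1.28 fz -0.48 t19.5
cmd -16.50 -1.26 [-16.31  -1.27] 14.73 fx -0.62 fy 1.31 fz -0.38 t19.8
cmd -14.00 -1.25 [-13.79  -1.25] 14.74 fx -0.72 fy 1.11 fz -0.30 t20.2
cmd -12.00 -1.26 [-11.88  -1.27] 14.7 fx -0.90 fy 1.56 fz 0.36 t20.6
(-12, np.float64(-1.215030617007167))
```

Rider contact came at about x = -35, and the push is now steady at about 1.4 N. Continuing with finer steps.

Run:
```python
from slide import *
x,y=slide(-12,-1.24,12,1.5,2.4)
print(x,y)
```

```text
cmd -10.50 -1.24 [-10.45  -1.26] 14.69 fx -1.61 fy 0.60 fz 0.20 t20.9
cmd -9.00 -1.31 [-8.92 -1.26] 14.69 fx -1.34 fy 1.41 fz 0.14 t21.3
cmd -7.50 -1.29 [-7.4  -1.27] 14.71 fx -1.10 fy 1.27 fz 0.07 t21.6
cmd -6.00 -1.28 [-5.89 -1.27] 14.71 fx -1.27 fy 1.39 fz -0.04 t22.0
cmd -4.50 -1.26 [-4.38 -1.25] 14.72 fx -1.32 fy 1.43 fz -0.49 t22.3
cmd -3.00 -1.23 [-2.85 -1.25] 14.71 fx -0.95 fy 1.59 fz 0.13 t22.7
cmd -1.50 -1.18 [-1.36 -1.24] 14.72 fx -1.06 fy 0.89 fz -0.12 t23.0
cmd 0.00 -1.22 [ 0.13 -1.23] 14.72 fx -1.23 fy 0.84 fz -0.21 t23.4
cmd 1.50 -1.26 [ 1.61 -1.24] 14.71 fx -1.18 fy 1.16 fz -0.05 t23.7
cmd 3.00 -1.27 [ 3.11 -1.24] 14.7 fx -1.37 fy 1.33 fz 0.13 t24.1
cmd 4.50 -1.25 [ 4.62 -1.24] 14.71 fx -0.99 fy 1.43 fz -0.08 t24.4
cmd 6.00 -1.22 [ 6.14 -1.21] 14.71 fx -1.37 fy 1.30 fz -0.20 t24.8
cmd 7.50 -1.21 [ 7.6  -1.24] 14.72 fx -1.24 fy 1.45 fz 0.05 t25.1
cmd 9.00 -1.18 [ 9.16 -1.21] 14.71 fx -0.98 fy 0.94 fz 0.14 t25.5
cmd 10.50 -1.21 [10.63 -1.22] 14.72 fx -1.19 fy 1.38 fz 0.28 t25.8
cmd 12.00 -1.19 [12.1 -1.2] 14.7 fx -1.40 fy 1.19 fz -0.12 t26.2
12.0 -1.1922582233112236
```

Run:
```python
from slide import *
x,y=slide(12,-1.19,36,1.0,2.5)
print(x,y)
```

```text
cmd 13.00 -1.19 [13.04 -1.22] 14.69 fx -1.25 fy 1.19 fz 0.24 t26.5
cmd 14.00 -1.19 [14.06 -1.2 ] 14.7 fx -1.16 fy 1.05 fz 0.04 t26.9
cmd 15.00 -1.21 [15.08 -1.2 ] 14.72 fx -1.35 fy 0.95 fz 0.31 t27.2
cmd 16.00 -1.24 [16.07 -1.2 ] 14.69 fx -1.51 fy 1.17 fz -0.41 t27.6
cmd 17.00 -1.24 [17.04 -1.21] 14.69 fx -1.43 fy 1.19 fz -0.16 t27.9
cmd 18.00 -1.25 [17.95 -1.21] 14.69 fx -2.00 fy 1.11 fz 0.79 t28.3
cmd 19.00 -1.26 [18.61 -1.27] 14.6 fx -4.54 fy 1.27 fz 1.65 t28.6
19.0 -1.2563348180740435
```

It wedges at x of about 18, with a net push of about 4.9 N. I'll take fine steps to about 6 N.

Run:
```python
from slide import *
x,y=slide(19,-1.26,20.2,.2,5.3)
f0=np.load("f0.npy"); a=np.deg2rad(YAW); R=np.array([[np.cos(a),-np.sin(a)],[np.sin(a),np.cos(a)]])
fs=[]
for _ in range(3): fs.append(((F()-f0)[:2]@R)); 
print(x,y,fs,gx()[0])
cv2.imwrite("pics/side4.png",cv2.resize(camera("side")[190:240,250:350,::-1],None,fx=7,fy=7))
```

```text
cmd 19.20 -1.26 [18.74 -1.23] 14.57 fx -5.05 fy 1.02 fz 1.86 t29.0
cmd 19.40 -1.28 [18.81 -1.28] 14.55 fx -5.47 fy 0.84 fz 2.00 t29.3
19.4 -1.2816379393781197 [array([-5.17550993,  1.29811135]), array([-5.30548903,  0.8357092 ]), array([-5.09879391,  1.62208339])] [18.82698721 -1.27665453]
```

View pics/side4.png

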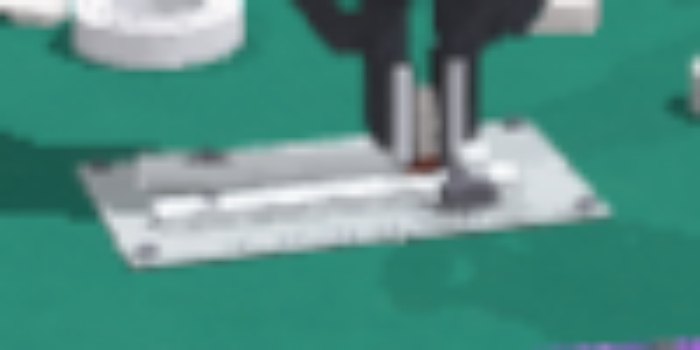

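The pin is wedged behind the straight jaw, with the rider block ahead of it at crop (468,190). The net push is about 5.6 N, so one more small step, then I'll draw back.

Run:
```python
from slide import *
x,y=slide(19.4,-1.28,19.65,.25,9)
dwell(.2)
f0=np.load("f0.npy"); a=np.deg2rad(YAW); R=np.array([[np.cos(a),-np.sin(a)],[np.sin(a),np.cos(a)]])
print([((F()-f0)[:2]@R).round(2) for _ in range(2)],gx()[0])
cv2.imwrite("pics/homeS.png",camera("side")[:,:,::-1])
# draw back straight along slot
move_linear(W(13,-1.25,14.7),velocity=.02); print(gx(), ((F()-f0)[:2]@R).round(2))
move_linear(W(-20,-1.0,14.7),velocity=.06); print(gx(), ((F()-f0)[:2]@R).round(2))
move_linear(W(-64,3,14.7),velocity=.1); show()
cv2.imwrite("pics/side5.png",cv2.resize(camera("side")[190:240,250:350,::-1],None,fx=7,fy=7))
```

```text
cmd 19.65 -1.28 [18.96 -1.27] 14.53 fx -5.29 fy 1.31 fz 2.27 t30.0
[array([-5.38,  1.33]), array([-5.48,  1.42])] [18.96440356 -1.27387754]
(array([13.56148907, -1.26584585]), np.float64(15.083409616273302), array([1.74365297, 2.14816923, 0.51562027])) [0.98 1.87]
(array([-19.99883324,  -1.18002075]), np.float64(14.890581583509778), array([-0.555294  , -0.19509655, -0.92363706])) [0.1  0.13]
 t32.43 tcp [476.62  -2.33  15.02] F [ 0.57  0.38 -0.66] op 0.129
```

View pics/side5.png

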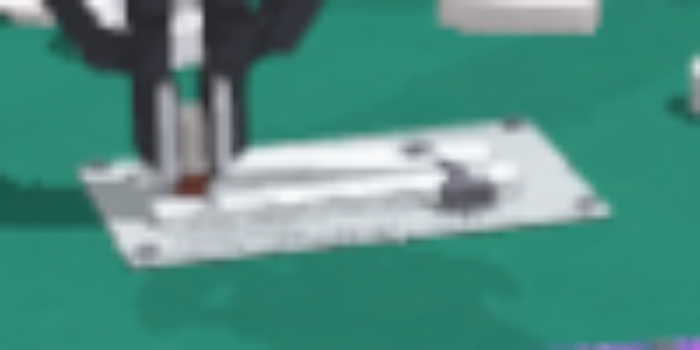

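The rider block is still at crop (468,190). Lifting out and returning to the rest.

Run:
```python
from h import *
move_linear(W(-66,5,100),velocity=.1)
move_to([.4562,-.244,.10],frame(14)); 
move_linear([.4562,-.244,.028],velocity=.1); dwell(.1); show()
im=camera("side"); cv2.imwrite("pics/side6.png",cv2.resize(im[190:290,210:320,::-1],None,fx=6,fy=6))
```

```text
t35.41 tcp [ 456.82 -244.24   28.83] F [ 0.09 -0.27 -0.43] op 0.127
```

View pics/side6.png

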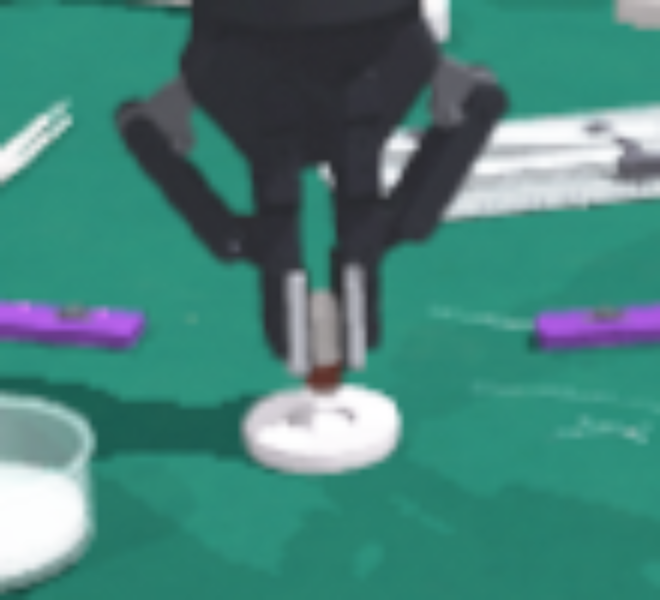

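The pin is upright and centred over the pocket (both at crop x of about 322). Lower, release, retreat.

Run:
```python
from h import *
f0=F()
print(move_linear([.4562,-.244,.0142],velocity=.02,until_force=3)); dwell(.15); show(); print(F()-f0)
im=camera("side"); cv2.imwrite("pics/side7.png",cv2.resize(im[190:290,210:320,::-1],None,fx=6,fy=6))
```

```text
True
 t36.33 tcp [ 455.99 -243.87   15.07] F [0.04 0.05 4.75] op 0.125
[0.40482582 0.36347642 5.64442025]
```

View pics/side7.png

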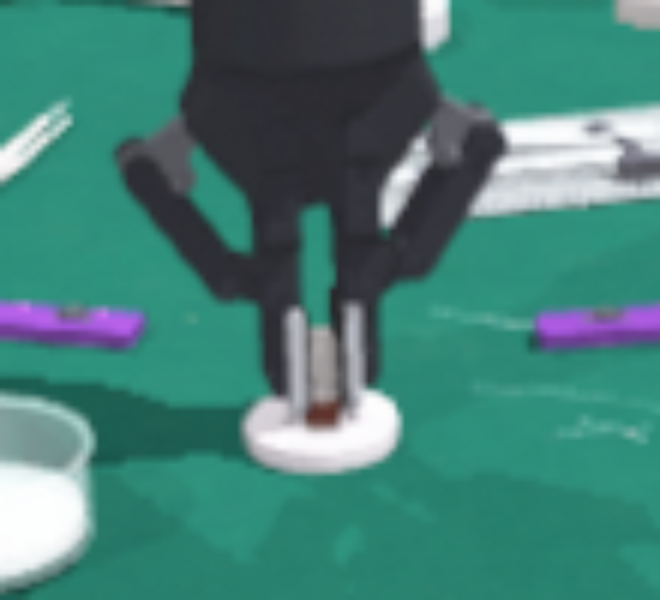

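The foot is in the pocket at TCP z = 15.07 mm, which matches the floor at 4 mm. Release.

Run:
```python
from h import *
ungrasp(); show()
move_linear([.4562,-.244,.12],velocity=.1)
move_joints([-70.818, 7.208, -2.269, 80.523, 0, 90]); dwell(.3); show()
s=camera("side"); t=camera("top")
cv2.imwrite("pics/side8.png",s[:,:,::-1]);cv2.imwrite("pics/top8.png",t[:,:,::-1])
a=cv2.resize(s[200:275,240:350,::-1],(550,375),interpolation=cv2.INTER_CUBIC)
cv2.imwrite("pics/z8.png",a)
cv2.imwrite("pics/t8.png",cv2.resize(t[138:234,196:276,::-1],None,fx=6,fy=6,interpolation=cv2.INTER_CUBIC))
```

```text
t37.18 tcp [ 455.44 -243.6    14.58] F [-0.35  0.06 -0.22] op 1.001
 t40.16 tcp [ 173.12 -495.54  231.13] F [-0.35 -0.37  0.38] op 0.998
```

View pics/z8.png

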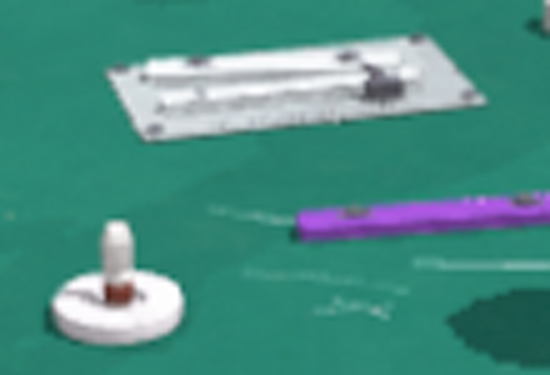

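View pics/t8.png

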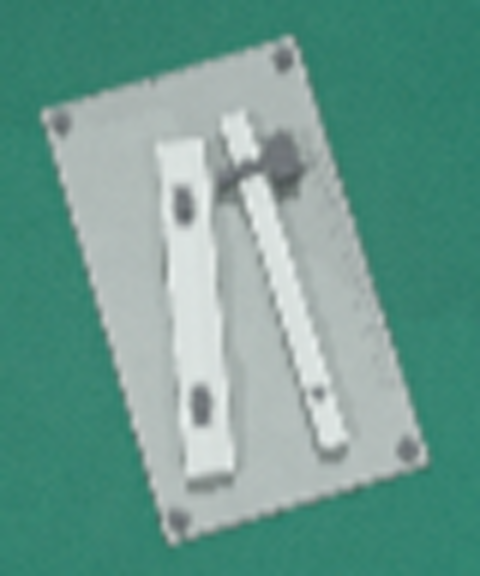

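View pics/top8.png

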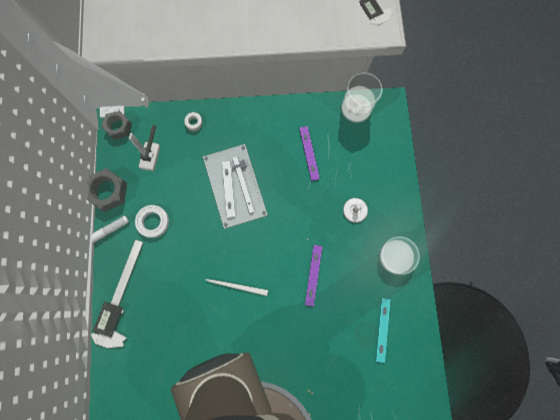

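The final pictures show the pin upright in its rest at top (356,210). The rider is near the narrow end at crop (280,157) with the plate clear. The beaker, dish and bearing are at their old pixels.

```bash
python3 -c "
from rig import *
finish_job(); print(get_state()['t'])"
```

```text
the job is handed in; nothing more can be done
the job is handed in; nothing more can be done
```

The job is done and handed in at about 40 s of the 72 s allowed. The pin wedged between the jaws, was drawn back and stands upright in its rest again. No verdict is reported.

- **Wedging:** I set the pin's foot down on the plate in the wide end and felt for the straight jaw. I then slid the pin along it in small steps, pushing the rider. It wedged at about gauge x = 18 mm and was pressed to about 5.4 N raw, roughly 5.8 N after a small sensor bias that I estimated.
- **Rider:** It did not visibly move when I drew the pin back. From the first and last pictures it moved about 51 to 52 mm. The feel of the push suggested about 54 mm, but I only knew where the pin first met the rider to within about 2 to 3 mm.
- **Final state:** The last pictures show the pin upright in the pocket, and the beaker, dish and bearing where they started. The arm is back at its start pose, touching nothing.
- **Not checked:** The arm blocked the top camera at the gauge, so there I relied on the side view and the force readings. The force signal has about 1 N of noise, so I averaged it; single peaks could not be resolved.

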